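# Find the socket that fits the sunk clamp nut of a slit-lamp foot

## Robot

A 6-joint arm with a two-finger parallel gripper is mounted at the origin on the work surface. World frame = base frame: x ahead of the robot, y to its left, z up, the work surface at z = 0. Lengths are in mm, angles in rad, forces in N, time in s.
With the tool pointing down it reaches from about 275 to 1000 mm from the base axis. Payload 8.4 kg.
Tool frame: the origin (TCP) lies on the centre line of the jaws, within the pads' length; the fingertips stand 22 mm ahead of it and the grasp point (between the pads) lies 3 mm ahead of it; z points along the fingers, x is the direction in which the jaws open and shut, and the axes are right-handed (so a half turn about z gives the same grasp; the last joint's range is limited). The gripper opens to 85 mm and grips with 20 to 120 N. Pads are 22 mm wide; open, the fingers measure 114 mm over their backs; the gripper's body (76 mm by 85 mm) begins 54 mm behind the grasp point. The pads swing forward as they close: fully open they stand 13 mm farther back than shut.
Start: joints at [-1.156, 0.353, 1.633, -0, 1.155, -0.002], TCP at [253.022, -571.496, 253.281] pointing down, gripper open.
Joint ranges: [-2.63, 2.63], [-0.92, 2.1], [0.06, 2.66], [-1.3, 4.44], [0, 2.69], [-3.02, 3.02]. Speed limits (rad/s): [2.22, 2.22, 2.79, 3.14, 3.14, 3.14].

## Interface

Orientations are given as [roll, pitch, yaw] about the fixed x, y, z axes, in that order (R = Rz(yaw) Ry(pitch) Rx(roll)).
In Python, from rig import status, viewer, job gives the robot as it stands.
- The arm moves only by the tool send_rows, never from a script. Its argument "plan" is a list of rows, each a list of 3 entries, a list of its own where there are three numbers: the shift along the tool's x, y, z in m, then the turn, a rotation vector about the tool's x, y, z in rad, then the opening, from -1 (shut) to 1 (fully open). In form: [[[x, y, z], [rx, ry, rz], jaw], ...]. A call has exactly 5 rows; each row is the pose to reach, as a shift and turn from the pose measured when the call began, along the tool's axes at that moment; what a row does not reach only later rows make up. A row lasts 1/12 s, in which the tool goes at most 41.7 mm and 7.16 degrees, less where a joint would pass 70% of its speed; a pose out of reach is approached as far as the arm can. A call with a gripper value outside its range is refused whole. The fingers move at their own pace and stop on an object; "squeeze" is the grip in N (left out, the last holds). Time passes only in rows, so rows that repeat a pose let the fingers close, or fill a call up. It gives the time, the measured TCP pose, the force and the opening at its end, in the units of the state.
- status.sense(): the state, without advancing time (a new reading comes with each control period).
- viewer.grab_frame(name): name is "side" or "top"; returns the picture (480x640x3 uint8, red, green, blue); there is no depth.
- viewer.camera_params(name): a dict with "intrinsics" (3x3 intrinsics, pixels), "xyz" and "orientation" of the camera in the world. Camera axes: x right, y down, z forward; pixel columns grow to the right and rows downward; lengths in mm; the calibration is good to about 2 mm. A picture is of the moment at which its call begins. camera_params takes no time and is no camera call.
- job.sign_off(): hands the job in, once; it reports no verdict.
Trained networks look in the newest picture that a camera, given by its name, has taken for a name from the list of things; names that differ only in an ending like _2 or _b are one class to them, and where a whole thing is asked for, a point or a joint stands for the part that bears it (a point fixed in the world has none). Each returns a list of dicts, best first, with "p" (0 to 1); they miss things now and then, are a little off and sometimes report something else, mostly with a low value. They report only what shows in the picture. A call takes as long as a camera call. They do not tell look-alikes from the thing itself.
- viewer.cut_out(label, camera): "mask" (480x640 bool, what is visible of it) and "extent" ([left, top, width, height] in pixels, round what is visible of it).
The state is a dict: "clock": time; "qpos": joint angles; "qvel": joint speeds; "joint_efforts": joint torques, N m; "eef_pos": TCP position; "tcp_rot": TCP orientation; "contact_force": force on the tool from outside, world axes, zero at the start; "wrist_torque": the same for the moment, N m; "opening": opening from 0.0 (shut) to 1.0 (fully open).
Only numpy, scipy, OpenCV 4.12 (cv2) and the standard library are available. Lean on these libraries where they do the work, as an engineer would, in place of code of your own. Each camera call takes 0.05 s, during which the arm holds its last target.

## Task

Try the sockets from the tray on the sunk hex nut of the slit-lamp foot until you find the one that fits, and push it fully home over the nut. Stand each socket that does not fit back upright in the tray, so that the other two end up standing there, and leave the other things on the table alone. Finish while still holding the fitting socket in the gripper, upright and seated on the nut: do not let go of it.

Things in the scene. Friction and masses are not known exactly. Their poses are not given: they have to be found in the camera images.
- seat (a point): flat floor round the hex nut, on the nut's axis, 20 mm above the table. z up; x points square at a flat of the nut (repeats every 60 degrees). The fitting socket, centred within 1 mm and its flats turned to the nut's within 6 degrees, goes down until its mouth rests here (its centre 40 mm above); a socket too small stops on the nut's top, 14 mm higher, one too big on the collar, 8 mm higher.
- nut_top (a point): top of the steel hex nut, 14 mm above the floor; its top 3 mm are tapered. Across flats it is 13, 18 or 24 mm: this changes from start to start and is not reported. A round collar, 8 mm high and 4.5 mm thick, surrounds it; its inner diameter is 3 mm more than the fitting socket's outside: 25, 32 or 39 mm. Axes as seat.
- foot: fixed slit-lamp foot: plate 240 mm (x) by 180 mm (y), 20 mm thick; origin on the table under its middle, z up. The nut is on its -x half, 75 mm from the origin. A housing, top 65 to 81 mm above the table, begins 55 mm beyond the nut on the +x side, guide rod 52 mm beyond, and a joystick 155 mm high stands 165 mm from the nut.
- tray: fixed low tray, 110 mm (its x) by 280 mm (its y), rim 10 mm high and 4 mm thick; origin on the table under its middle, inner floor 5 mm above the table, z up. Three sockets stand in a row along its y axis, at y = -85, 0 and +85 mm, in any order.
- socket_a_mid (a point): centre (half-way up, on the axis) of a round steel deep socket, 22 mm in diameter, 80 mm long, about 100 g, standing mouth down. Its lower end has a hex bore for a 13 mm nut (14.6 mm across flats, 20 mm deep); the top is closed. z up along the axis; x points square at a flat of the bore (repeats every 60 degrees). Its place in the tray and yaw vary.
- socket_b_mid (a point): centre (half-way up, on the axis) of a round steel deep socket, 29 mm in diameter, 80 mm long, about 160 g, standing mouth down. Its lower end has a hex bore for a 18 mm nut (19.6 mm across flats, 20 mm deep); the top is closed. z up along the axis; x points square at a flat of the bore (repeats every 60 degrees). Its place in the tray and yaw vary.
- socket_c_mid (a point): centre (half-way up, on the axis) of a round steel deep socket, 36 mm in diameter, 80 mm long, about 240 g, standing mouth down. Its lower end has a hex bore for a 24 mm nut (25.6 mm across flats, 20 mm deep); the top is closed. z up along the axis; x points square at a flat of the bore (repeats every 60 degrees). Its place in the tray and yaw vary.
- pot_mid (a point): middle of a black round dust-cover pot, 76 mm in diameter, 90 mm high, standing. Not part of the job: leave it where it is.
- cleaner_mid (a point): middle of a small white bottle, 40 mm in diameter, 100 mm high, standing. Not part of the job: leave it where it is.
- driver_grip (a point): handle of a 170 mm screwdriver lying on the table beyond the tray. Not part of the job: leave it where it is.
- lens_case_mid (a point): middle of a grey closed case, 70 x 50 x 22 mm, lying. Not part of the job: leave it where it is.
Things that resemble listed ones, but are neither listed nor needed, are in the scene too. Leave any purple or yellow look-alike of the part that bears socket_b_mid alone.

How it is judged:
By the outcome, as a careful person would: the job done as asked, in the order asked, and still so for the second after the job is handed in, while the arm keeps its last pose, push and grip.
It also fails if it takes over 72 s, if anything falls off the work surface, if the arm or the gripper's body presses on something with over 40 N, if the wrist force passes 120 N, or if a joint passes its speed limit or range.

## Working session

There is one attempt and no reset: what is moved stays moved. The work goes in short steps, Python scripts to look and compute and a tool call to move; the robot and the scene stay as the last step left them, time stands still between calls to the robot, and variables do not carry over. Pictures are saved under pics/ and viewed, and the job is handed in when it is done.

Besides the shell and the picture viewer there is one more tool, called by a JSON object that holds its "name" and its "arguments", one argument or row to a line. send_rows: Moves the arm, as the interface text tells. Its arguments: {"type":"object","properties":{"plan":{"type":"array"},"squeeze":{"type":"number"}},"required":["plan"]}

```bash
ls; mkdir -p pics
python3 - <<'E'
from rig import status, viewer, job
import cv2
print(status.sense())
for n in ("side","top"):
    print(n, viewer.camera_params(n))
    cv2.imwrite(f"pics/{n}0.png", viewer.grab_frame(n)[:,:,::-1])
E
```

```text
pics
{'clock': 0.0, 'qpos': array([-1.15645242e+00,  3.53626485e-01,  1.63416391e+00, -8.25709578e-06,
        1.15525527e+00, -2.43091246e-03]), 'qvel': array([-0.00036236,  0.00046849,  0.0023118 , -0.00023697, -0.00178058,
       -0.00060804]), 'joint_efforts': array([ 1.84504570e-03, -6.05237460e+01, -3.42065477e+01,  3.62529454e-05,
        9.09636612e-03,  1.20738005e-05]), 'eef_pos': array([ 252.79546807, -571.06938555,  252.56247802]), 'tcp_rot': array([ 3.14158864e+00,  1.45301982e-03, -1.15401817e+00]), 'contact_force': array([-0.39825105,  0.5805104 ,  0.40516813]), 'wrist_torque': array([ 0.02410545, -0.0178    ,  0.04989544]), 'opening': 0.997278948082405}
side {'intrinsics': array([[584.87665277,   0.        , 318.96854997],
       [  0.        , 584.87665277, 233.74713957],
       [  0.        ,   0.        ,   1.        ]]), 'xyz': array([ 473.05946606, -805.86136045,  847.18525448]), 'orientation': array([-2.32531233, -0.00636281, -0.10202773])}
top {'intrinsics': array([[571.3388989 ,   0.        , 318.13428817],
       [  0.        , 571.3388989 , 237.18945826],
       [  0.        ,   0.        ,   1.        ]]), 'xyz': array([ 308.27462495,   -8.93577448, 1245.61672593]), 'orientation': array([-2.92660425, -0.0047688 , -1.48120007])}
```

View pics/side0.png

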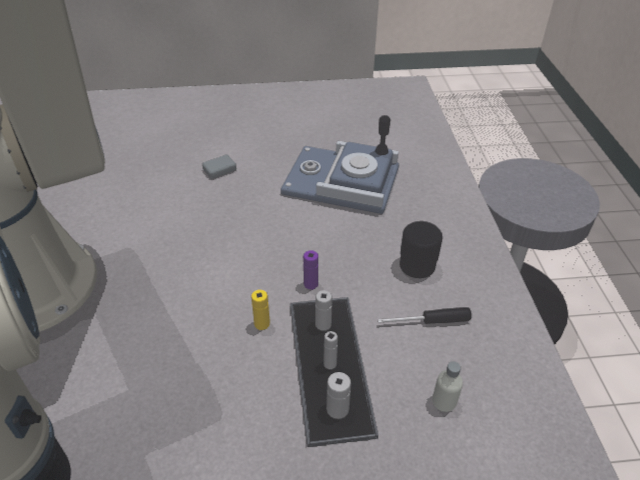

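View pics/top0.png

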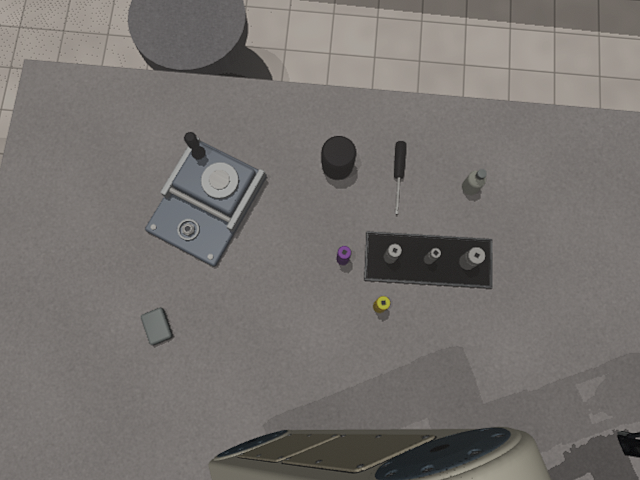

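Run:
```python
import cv2, numpy as np
s=cv2.imread('pics/side0.png');t=cv2.imread('pics/top0.png')
def crop(im,cx,cy,h,k): 
    return cv2.resize(im[cy-h:cy+h,cx-h:cx+h],(k,k),interpolation=cv2.INTER_CUBIC)
cv2.imwrite('pics/nut.png',np.hstack([crop(t,188,229,20,400),crop(s,310,167,20,400)]))
r=[crop(t,x,y,16,260) for x,y in((394,251),(435,254),(476,257))]
q=[crop(s,x,y,16,260) for x,y in((323,298),(330,338),(339,381))]
cv2.imwrite('pics/socks.png',np.vstack([np.hstack(r),np.hstack(q)]))
```

```text
(no output)
```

View pics/nut.png

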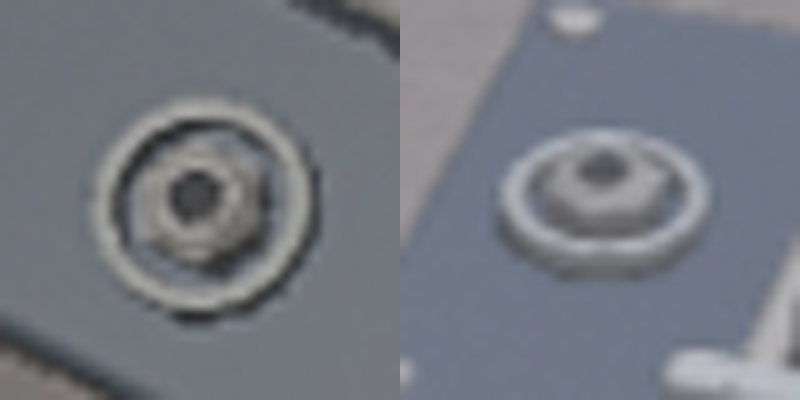

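View pics/socks.png

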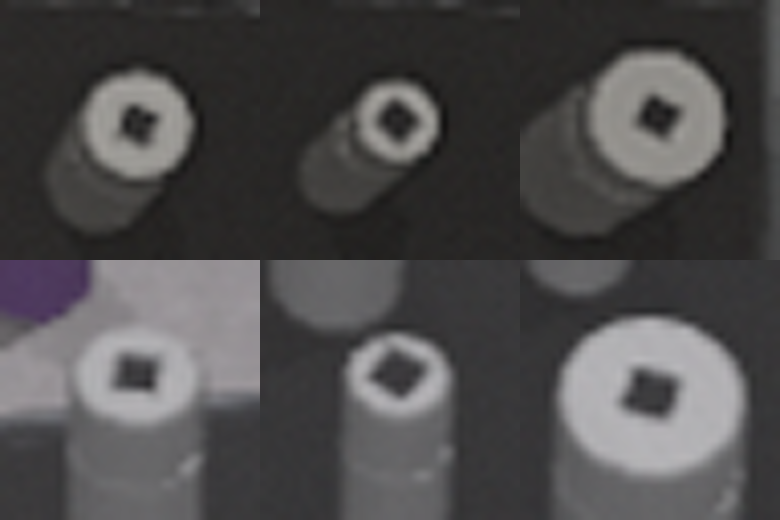

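```bash
cat > h.py <<'E'
from rig import status, viewer, job
import numpy as np, cv2
from scipy.spatial.transform import Rotation as Ro
C={n:viewer.camera_params(n) for n in("side","top")}
def P(cam): 
    c=C[cam]; return c["intrinsics"],Ro.from_euler('xyz',c["orientation"]).as_matrix(),np.array(c["xyz"])
def proj(cam,X):
    K,R,t=P(cam); p=(np.atleast_2d(X)-t)@R@K.T; return p[:,:2]/p[:,2:]
def onz(cam,uv,z):
    K,R,t=P(cam); d=R@np.linalg.inv(K)@np.array([uv[0],uv[1],1.]); return t+d*(z-t[2])/d[2]
def tri(us,ut):
    A=[];b=[]
    for cam,uv in(("side",us),("top",ut)):
        K,R,t=P(cam); d=R@np.linalg.inv(K)@np.array([uv[0],uv[1],1.]);d/=np.linalg.norm(d)
        M=np.eye(3)-np.outer(d,d);A.append(M);b.append(M@t)
    return np.linalg.lstsq(np.vstack(A),np.hstack(b),rcond=None)[0]
E
cat > s1.py <<'E'
from h import *
# ellipse fit of bright top faces
s=cv2.imread('pics/side0.png');t=cv2.imread('pics/top0.png')
def ell(im,cx,cy,thr,h=16,k=10):
    c=cv2.resize(im[cy-h:cy+h,cx-h:cx+h],None,fx=k,fy=k,interpolation=cv2.INTER_CUBIC)
    g=cv2.cvtColor(c,cv2.COLOR_BGR2GRAY); m=(g>thr).astype(np.uint8)
    n,l,st,ce=cv2.connectedComponentsWithStats(m)
    best=min(range(1,n),key=lambda i:np.hypot(*(ce[i]-h*k)) if st[i,4]>2000 else 1e9)
    co,_=cv2.findContours((l==best).astype(np.uint8),cv2.RETR_EXTERNAL,cv2.CHAIN_APPROX_NONE)
    e=cv2.fitEllipse(cv2.convexHull(max(co,key=cv2.contourArea)))
    return np.array(e[0])/k-0.45+[cx-h,cy-h], np.array(e[1])/k
for nm,(x,y),(u,v) in(("b",(394,251),(323,298)),("a",(435,254),(330,336)),("c",(476,257),(339,381))):
    et=ell(t,x,y,115); es=ell(s,u,v,150)
    print(nm,et,es,"tri",tri(es[0],et[0]).round(1),onz("top",et[0],85).round(1),onz("side",es[0],85).round(1))
et=ell(t,188,229,140); es=ell(s,310,167,170)
print("collar",et,es,tri(es[0],et[0]).round(1),onz("top",et[0],28).round(1),onz("side",es[0],28).round(1))
for nm,uv,z in(("collarL",(177.2,229.3),28),("R",(199.5,229),28)): print(nm,onz("top",uv,z).round(1))
E
python3 s1.py
```

```text
b (array([394.44889984, 249.93826447]), array([12.42432861, 12.91334534])) (array([323.63591003, 295.28727875]), array([12.24983597, 15.23691864])) tri [ 551.1 -151.7   82.3] [ 548.6 -151.6   85. ] [ 552.8 -153.5   85. ]
a (array([435.4607132 , 252.49905701]), array([8.99237289, 9.59984436])) (array([330.54459839, 335.8122757 ]), array([ 9.18529434, 11.3355545 ])) tri [ 553.3 -237.1   81.2] [ 550.9 -236.5   85. ] [ 554.6 -239.5   85. ]
c (array([476.41189423, 254.98449402]), array([15.48928223, 16.4486969 ])) (array([338.71324463, 381.37605743]), array([18.78428497, 21.72386169])) tri [ 555.8 -322.1   81. ] [ 553.3 -321.1   85. ] [ 557.  -324.3   85. ]
collar (array([187.55897522, 228.82773895]), array([20.37550812, 21.40636292])) (array([310.06011505, 160.3140892 ]), array([0.79860125, 2.19031239])) [566.6 291.6  43.6] [566.4 295.   28. ] [571.8 314.2  28. ]
collarL [563.3 317.4  28. ]
R [568.4 269.   28. ]
```

```bash
cat > s2.py <<'E'
from h import *
from s1 import ell
s=cv2.imread('pics/side0.png');t=cv2.imread('pics/top0.png')
for th in(125,135,145,155,165):
    for n,im,c in(("t",t,(188,229)),("s",s,(310,166))):
        try:
            e=ell(im,*c,th); print(th,n,e,onz("top" if n=="t" else "side",e[0],28).round(1))
        except Exception as x: print(th,n,x)
E
python3 s2.py | grep -v tri
python3 - <<'E'
import sys; sys.path.insert(0,'.')
from h import *
s=cv2.imread('pics/side0.png');t=cv2.imread('pics/top0.png')
def crop(im,cx,cy,h,k): return cv2.resize(im[cy-h:cy+h,cx-h:cx+h],(k,k),interpolation=cv2.INTER_LANCZOS4)
a=crop(t,188,229,13,400);b=crop(s,310,167,13,400)
f=lambda x:cv2.convertScaleAbs(x,alpha=1.8,beta=-120)
cv2.imwrite('pics/nut2.png',np.hstack([f(a),f(b)]))
E
```

```text
collar (array([187.55897522, 228.82773895]), array([20.37550812, 21.40636292])) (array([310.06011505, 160.3140892 ]), array([0.79860125, 2.19031239])) [566.6 291.6  43.6] [566.4 295.   28. ] [571.8 314.2  28. ]
collarL [563.3 317.4  28. ]
R [568.4 269.   28. ]
125 t (array([187.43043976, 228.71799622]), array([20.93340454, 22.16435089])) [566.6 295.3  28. ]
125 s (array([310.04166718, 165.79215088]), array([13.44407043, 21.39546204])) [569.8 292.7  28. ]
135 t (array([187.51009979, 228.7950119 ]), array([20.54962158, 21.64829407])) [566.5 295.1  28. ]
135 s (array([310.02660675, 165.80526733]), array([12.9042511 , 20.80940247])) [569.8 292.7  28. ]
145 t (array([187.59013367, 228.84284363]), array([20.2014801, 21.1382782])) [566.4 294.9  28. ]
145 s (array([310.01973267, 165.82962189]), array([12.48777924, 20.28673859])) [569.8 292.6  28. ]
155 t (array([189.61042023, 220.97864456]), array([ 3.5780201 , 10.31262207])) [584.3 293.   28. ]
155 s (array([308.96605225, 165.65738068]), array([11.66731339, 17.68779907])) [567.4 293.5  28. ]
165 t (array([186.55604401, 219.63405914]), array([0.60143661, 2.81771832])) [586.7 300.1  28. ]
165 s (array([310.15841522, 160.3774231 ]), array([1.04250164, 3.24141197])) [572.  313.9  28. ]
```

View pics/nut2.png

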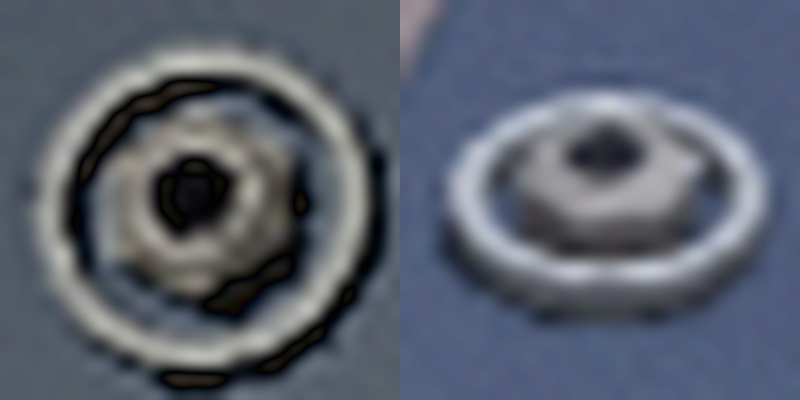

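```bash
cat > s3.py <<'E'
from h import *
s=cv2.imread('pics/side0.png');t=cv2.imread('pics/top0.png')
k=15;h=13
def tile(cam,im,cx,cy,cen,yaw,AF=24):
    c=cv2.resize(im[cy-h:cy+h,cx-h:cx+h],None,fx=k,fy=k,interpolation=cv2.INTER_CUBIC)
    c=cv2.convertScaleAbs(c,alpha=1.6,beta=-90)
    for z,col in((31,(0,0,255)),(20,(0,255,255))):
        a=np.radians(yaw+30+60*np.arange(6)); r=AF/np.sqrt(3)
        X=np.c_[cen[0]+r*np.cos(a),cen[1]+r*np.sin(a),np.full(6,z)]
        p=((proj(cam,X)+0.5-[cx-h,cy-h])*k).astype(np.int32)
        cv2.polylines(c,[p],True,col,1)
    cv2.putText(c,str(yaw),(5,20),0,.6,(0,255,0),1)
    return cv2.resize(c,(260,260),interpolation=cv2.INTER_AREA)
if __name__=="__main__":
    ys=[0,10,20,30,40,50]
    T=[tile("top",t,188,229,(566.5,295.1),y) for y in ys]; S=[tile("side",s,310,167,(569.8,292.7),y) for y in ys]
    cv2.imwrite('pics/ov_top.png',np.vstack([np.hstack(T[:3]),np.hstack(T[3:])]))
    cv2.imwrite('pics/ov_side.png',np.vstack([np.hstack(S[:3]),np.hstack(S[3:])]))
E
python3 s3.py
```

```text
(no output)
```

View pics/ov_top.png

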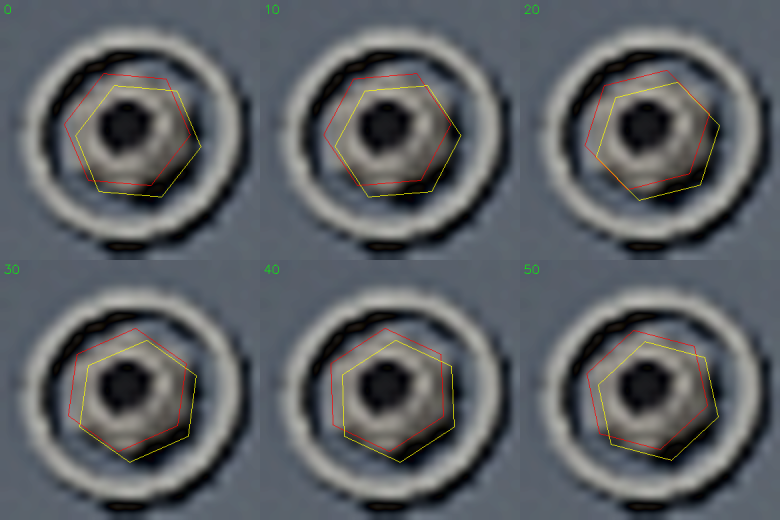

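View pics/ov_side.png

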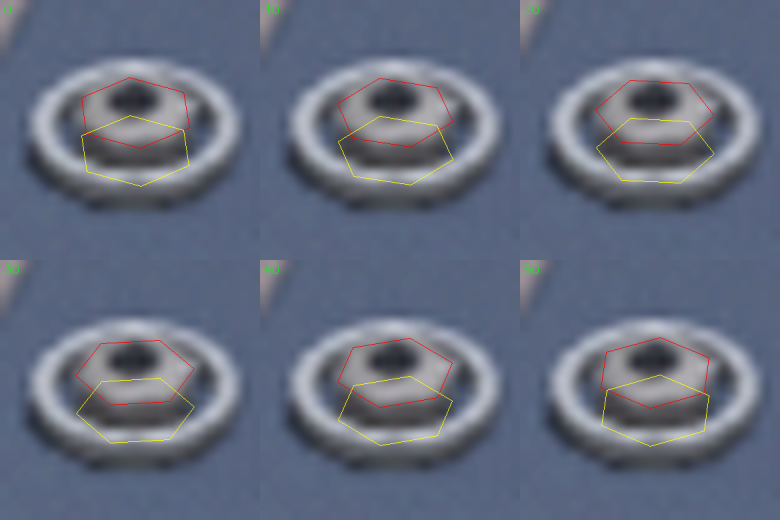

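```bash
cat > s4.py <<'E'
from h import *
s=cv2.imread('pics/side0.png');t=cv2.imread('pics/top0.png')
k=6;h=9
def hexp(c,r,yaw,z):
    a=np.radians(yaw+30+60*np.arange(6)); return np.c_[c[0]+r*np.cos(a),c[1]+r*np.sin(a),np.full(6,z)]
def cost(cam,g,o,cen,yaw,tp):
    L=np.zeros(g.shape,np.int32); q=lambda X:np.round(((proj(cam,X)+0.5-o)*k)).astype(np.int32)
    b=hexp(cen,24/3**.5,yaw,20);m=hexp(cen,24/3**.5,yaw,31);u=hexp(cen,(24-2*tp)/3**.5,yaw,34)
    cam_p=P(cam)[2]
    for A,B,l in((b,m,1),(m,u,11)):
        for i in range(6):
            j=(i+1)%6
            nrm=np.radians(yaw+60*(i+1)); mid=(A[i]+A[j])/2
            if l==1 and np.dot([np.cos(nrm),np.sin(nrm)],(cam_p-mid)[:2])<=0: continue
            cv2.fillConvexPoly(L,q(np.array([A[i],A[j],B[j],B[i]])),l+i)
    cv2.fillConvexPoly(L,q(u),30)
    th=np.linspace(0,2*np.pi,60); 
    cv2.fillPoly(L,[q(np.c_[cen[0]+4.8*np.cos(th),cen[1]+4.8*np.sin(th),np.full(60,34)])],0)
    # evaluate ROI: nut-proj dilated fixed disc
    roi=np.zeros(g.shape,np.uint8)
    cv2.fillConvexPoly(roi,cv2.convexHull(np.vstack([q(np.c_[cen[0]+16*np.cos(th),cen[1]+16*np.sin(th),np.full(60,z)]) for z in(24,34)])),1)
    cv2.fillPoly(roi,[q(np.c_[cen[0]+4.8*np.cos(th),cen[1]+4.8*np.sin(th),np.full(60,34)])],0)
    M=cv2.GaussianBlur
    v=0;v=sum(((g[(L==l)&(roi>0)]-g[(L==l)&(roi>0)].mean())**2).sum() for l in np.unique(L[roi>0]))
    return v/roi.sum()
for cam,im,(cx,cy),c0 in(("top",t,(188,229),(566.5,295.1)),("side",s,(310,167),(569.8,292.7))):
    g=cv2.cvtColor(im,cv2.COLOR_BGR2GRAY)[cy-h:cy+h,cx-h:cx+h].astype(np.float32)
    g=cv2.resize(g,None,fx=k,fy=k,interpolation=cv2.INTER_CUBIC)
    res=[]
    for yaw in range(0,60,4):
        res.append((min((cost(cam,g,np.array([cx-h,cy-h]),(c0[0]+dx,c0[1]+dy),yaw,tp),dx,dy,tp) for dx in(-2,-1,0,1,2) for dy in(-2,-1,0,1,2) for tp in(1.5,2.5)),yaw))
    for r in res: print(cam,r[1],round(float(r[0][0]),1),r[0][1:])
E
python3 s4.py
```

```text
top 0 459.0 (-2, -2, 2.5)
top 4 466.8 (-2, -2, 2.5)
top 8 470.9 (-2, -2, 2.5)
top 12 466.7 (-1, -1, 2.5)
top 16 455.7 (-1, -1, 2.5)
top 20 434.8 (-1, -1, 2.5)
top 24 417.9 (-1, -1, 2.5)
top 28 400.8 (-2, -2, 2.5)
top 32 381.2 (-2, -2, 2.5)
top 36 374.6 (-2, -2, 2.5)
top 40 368.2 (-2, -2, 2.5)
top 44 375.1 (-2, -2, 2.5)
top 48 392.0 (-2, -2, 2.5)
top 52 416.5 (-2, -2, 2.5)
top 56 438.4 (-2, -2, 2.5)
side 0 296.5 (-1, 2, 2.5)
side 4 294.4 (-1, 2, 2.5)
side 8 287.1 (-1, 2, 2.5)
side 12 281.6 (-1, 2, 2.5)
side 16 275.9 (-1, 2, 2.5)
side 20 272.9 (-1, 2, 2.5)
side 24 266.3 (-1, 2, 2.5)
side 28 268.6 (-1, 2, 2.5)
side 32 274.7 (-1, 2, 2.5)
side 36 276.9 (0, 2, 2.5)
side 40 283.3 (-1, 2, 2.5)
side 44 291.2 (-1, 2, 2.5)
side 48 296.5 (-1, 2, 2.5)
side 52 302.2 (-1, 2, 2.5)
side 56 305.8 (-1, 2, 2.5)
```

```bash
cat > s5.py <<'E'
from h import *
def sq(cam,im,cx,cy,z,h=5,k=20,thr=None):
    c=cv2.resize(im[cy-h:cy+h,cx-h:cx+h],None,fx=k,fy=k,interpolation=cv2.INTER_CUBIC)
    g=cv2.cvtColor(c,cv2.COLOR_BGR2GRAY); m=(g<(thr or (int(g.min())+int(np.percentile(g,80)))/2)).astype(np.uint8)
    n,l,st,ce=cv2.connectedComponentsWithStats(m)
    best=min(range(1,n),key=lambda i:np.hypot(*(ce[i]-h*k)) if st[i,4]>500 else 1e9)
    co,_=cv2.findContours((l==best).astype(np.uint8),cv2.RETR_EXTERNAL,cv2.CHAIN_APPROX_NONE)
    p=max(co,key=cv2.contourArea)[:,0,:]/k-0.5+[cx-h,cy-h]
    W=np.array([onz(cam,q,z)[:2] for q in p],np.float32)
    # 4-fold moment
    M=cv2.moments(W.reshape(-1,1,2)); c0=np.array([M['m10'],M['m01']])/M['m00']
    d=W-c0; a=np.arctan2(d[:,1],d[:,0]); r=np.hypot(*d.T)
    bins=np.linspace(-np.pi,np.pi,73); rr=np.array([r[(a>=bins[i])&(a<bins[i+1])].mean() for i in range(72)]); th=(bins[:-1]+bins[1:])/2
    z4=np.nansum((rr-np.nanmean(rr))*np.exp(-4j*th)); ang=-np.degrees(np.angle(z4))/4  # corner dir
    rect=cv2.minAreaRect(W)
    return "corner dir",round(ang%90,1),"side-normal",round((ang+45)%90,1),"rect",rect
if __name__=="__main__":
    s=cv2.imread('pics/side0.png');t=cv2.imread('pics/top0.png')
    for n,a,b in(("b",(394,250),(324,295)),("a",(435,252),(331,336)),("c",(476,255),(339,381))):
        print(n,sq("top",t,*a,85)); print(n,sq("side",s,*b,85))
    # tray & foot yaw
    for uv in((367,232),(492,239),(490,288),(364,281)): print("tray",onz("top",uv,10).round(0))
    for uv in((147,229),(215,266),(267,171)): print("foot",onz("top",uv,20).round(0))
E
python3 s5.py
```

```text
b ('corner dir', np.float64(25.5), 'side-normal', np.float64(70.5), 'rect', ((548.8448486328125, -151.4976043701172), (8.675278663635254, 8.654996871948242), 67.84053039550781))
b ('corner dir', np.float64(30.9), 'side-normal', np.float64(75.9), 'rect', ((552.1972045898438, -153.6765594482422), (9.249709129333496, 8.574783325195312), 77.57171630859375))
a ('corner dir', np.float64(7.8), 'side-normal', np.float64(52.8), 'rect', ((551.1466064453125, -236.2865447998047), (8.682317733764648, 8.335047721862793), 53.34043884277344))
a ('corner dir', np.float64(4.1), 'side-normal', np.float64(49.1), 'rect', ((554.651611328125, -238.63079833984375), (9.45003890991211, 8.989276885986328), 47.68974304199219))
c ('corner dir', np.float64(19.2), 'side-normal', np.float64(64.2), 'rect', ((553.6605834960938, -321.31304931640625), (8.974577903747559, 8.80056381225586), 65.92623138427734))
c ('corner dir', np.float64(20.8), 'side-normal', np.float64(65.8), 'rect', ((556.9953002929688, -323.56378173828125), (9.199159622192383, 9.284882545471191), 65.31060791015625))
tray [599. -98.  10.]
tray [ 608. -375.   10.]
tray [ 499. -373.   10.]
tray [489. -99.  10.]
foot [560. 386.  20.]
foot [491. 226.  20.]
foot [717. 138.  20.]
```

```bash
cat >> h.py <<'E'
def go(xyz,yawdeg):
    s=status.sense(); R=Ro.from_euler('xyz',s["tcp_rot"]); T=Ro.from_euler('xyz',[np.pi,0,np.radians(yawdeg)])
    print("t",round(s["clock"],2),"pos",s["eef_pos"].round(1),"rpy",np.degrees(s["tcp_rot"]).round(2),"F",s["contact_force"].round(1),"open",round(s["opening"],3))
    print(" shift m",(R.inv().apply(np.array(xyz)-s["eef_pos"])/1000).round(4)," rot",(R.inv()*T).as_rotvec().round(4))
E
python3 - <<'E'
from h import *
go([555,-322,200],-2)
E
```

```text
t 0.1 pos [ 252.8 -571.1  252.6] rpy [-1.800e+02  7.000e-02 -6.612e+01] F [-0.2 -0.1 -0.1] open 1.001
 shift m [-0.1054 -0.3771  0.0528]  rot [-7.0000e-04  1.1000e-03 -1.1191e+00]
```

{"name": "send_rows", "arguments": {
  "plan": [
    [[-0.011,-0.039,0.0],[0,0,-0.12],1],
    [[-0.022,-0.078,0.0],[0,0,-0.24],1],
    [[-0.033,-0.117,0.0],[0,0,-0.36],1],
    [[-0.044,-0.156,0.01],[0,0,-0.48],1],
    [[-0.055,-0.195,0.02],[0,0,-0.6],1]
  ]
}}

```text
clock: 0.52
eef_pos: [410.0, -440.8, 232.9]
tcp_rot: [-3.141, 0.0, -0.549]
contact_force: [0.9, -1.3, -0.1]
opening: 1.001
```

Run:
```python
from h import *
go([555,-322,160],-2)
```

```text
t 0.52 pos [ 410.  -440.8  232.9] rpy [-179.97    0.    -31.43] F [ 0.9 -1.3 -0.1] open 1.001
 shift m [ 0.0617 -0.177   0.0729]  rot [-5.000e-04 -1.000e-04 -5.137e-01]
```

{"name": "send_rows", "arguments": {
  "plan": [
    [[0.0125,-0.0355,0.015],[0,0,-0.12],1],
    [[0.025,-0.071,0.03],[0,0,-0.24],1],
    [[0.0375,-0.1065,0.045],[0,0,-0.36],1],
    [[0.05,-0.142,0.06],[0,0,-0.48],1],
    [[0.0617,-0.177,0.073],[0,0,-0.514],1]
  ]
}}

```text
clock: 0.93
eef_pos: [556.0, -320.2, 158.6]
tcp_rot: [-3.141, 0.001, -0.027]
contact_force: [-0.6, 0.1, 1.1]
opening: 0.995
```

Run:
```python
from h import *
go([555,-322,66],-2)
for n in ("side","top"): cv2.imwrite(f"pics/{n}1.png", viewer.grab_frame(n)[:,:,::-1])
s=cv2.imread('pics/side1.png')[200:480,200:480]; t=cv2.imread('pics/top1.png')[140:420,320:600]
cv2.imwrite('pics/j1.png',cv2.resize(np.hstack([t,s]),(800,400)))
```

```text
t 0.93 pos [ 556.  -320.2  158.6] rpy [-1.7995e+02  4.0000e-02 -1.5700e+00] F [-0.6  0.1  1.1] open 0.995
 shift m [-0.0009  0.0019  0.0926]  rot [-0.0009  0.0007  0.0075]
```

View pics/j1.png

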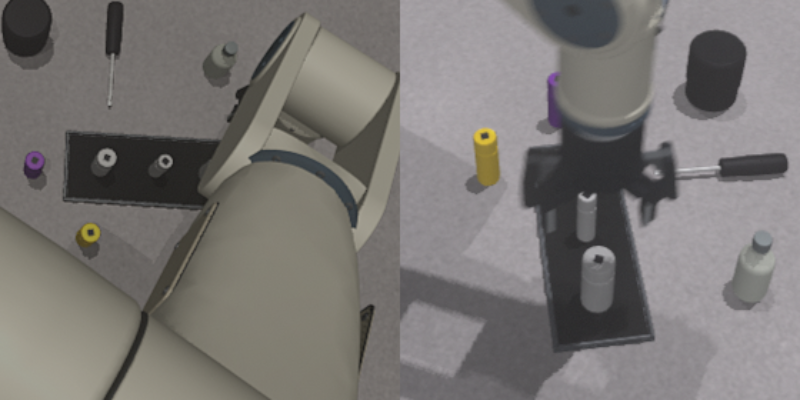

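{"name": "send_rows", "arguments": {
  "plan": [
    [[-0.001,0.002,0.02],[0,0,0.0075],1],
    [[-0.001,0.002,0.04],[0,0,0.0075],1],
    [[-0.001,0.002,0.06],[0,0,0.0075],1],
    [[-0.001,0.002,0.075],[0,0,0.0075],1],
    [[-0.001,0.002,0.075],[0,0,0.0075],1]
  ]
}}

```text
clock: 1.45
eef_pos: [553.8, -318.6, 78.9]
tcp_rot: [-3.136, 0.007, -0.037]
contact_force: [-0.6, 0.7, 1.1]
opening: 1.0
```

Run:
```python
from h import *
go([555,-322,66],-2)
cv2.imwrite(f"pics/side2.png", viewer.grab_frame("side")[:,:,::-1])
s=cv2.imread('pics/side2.png')
print(proj("side",[[555,-322,85],[555,-322,66]]))
cv2.imwrite('pics/j2.png',cv2.resize(s[300:450,240:440],(800,600)))
```

```text
t 1.45 pos [ 553.8 -318.6   78.9] rpy [-179.69    0.39   -2.13] F [-0.6  0.7  1.1] open 1.0
 shift m [0.0014 0.0034 0.0129]  rot [-0.0055  0.0069 -0.0024]
[[337.18919917 380.17904592]
 [336.84410013 387.11972191]]
```

View pics/j2.png

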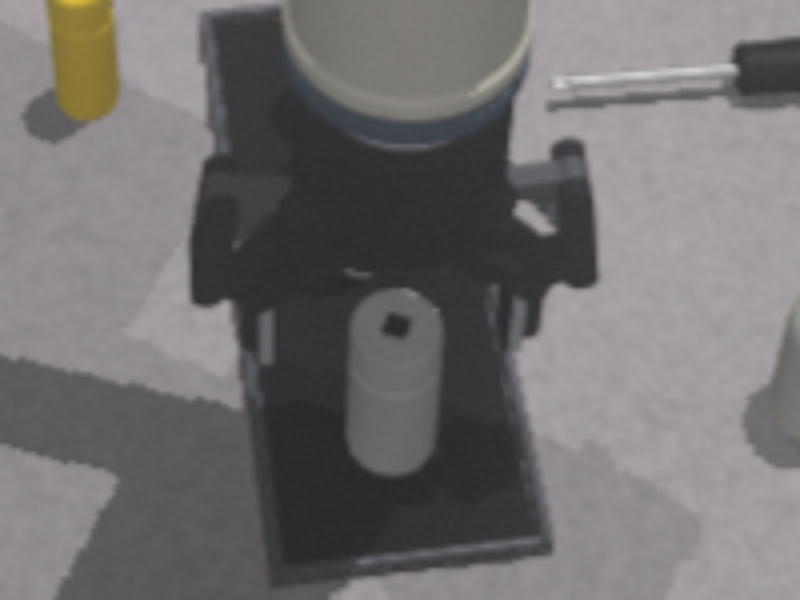

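{"name": "send_rows", "arguments": {
  "plan": [
    [[0.0015,0.004,0.005],[-0.0055,0.007,-0.0024],1],
    [[0.0015,0.004,0.01],[-0.0055,0.007,-0.0024],1],
    [[0.0015,0.004,0.013],[-0.0055,0.007,-0.0024],1],
    [[0.0015,0.004,0.013],[-0.0055,0.007,-0.0024],1],
    [[0.0015,0.004,0.013],[-0.0055,0.007,-0.0024],1]
  ]
}}

```text
clock: 1.92
eef_pos: [556.0, -323.2, 67.9]
tcp_rot: [3.141, -0.002, -0.035]
contact_force: [0.4, -0.4, 0.8]
opening: 1.002
```

Run:
```python
from h import *
go([555.5,-322.5,66],-2)
```

```text
t 1.92 pos [ 556.  -323.2   67.9] rpy [ 1.7994e+02 -1.2000e-01 -2.0100e+00] F [ 0.4 -0.4  0.8] open 1.002
 shift m [-0.0006 -0.0007  0.0019]  rot [ 0.001  -0.0021 -0.0001]
```

Now close on it (grip 60 N).

{"name": "send_rows", "arguments": {
  "plan": [
    [[-0.0005,-0.0005,0.001],[0.001,-0.002,0],0.5],
    [[-0.0005,-0.0005,0.001],[0.001,-0.002,0],0.2],
    [[-0.0005,-0.0005,0.001],[0.001,-0.002,0],-0.1],
    [[-0.0005,-0.0005,0.001],[0.001,-0.002,0],-0.4],
    [[-0.0005,-0.0005,0.001],[0.001,-0.002,0],-0.7]
  ],
  "squeeze": 60
}}

```text
clock: 2.33
eef_pos: [555.6, -322.8, 67.2]
tcp_rot: [3.141, -0.0, -0.035]
contact_force: [-0.7, 0.6, 2.3]
opening: 0.407
```

{"name": "send_rows", "arguments": {
  "plan": [
    [[0,0,0],[0,0,0],-1],
    [[0,0,0],[0,0,0],-1],
    [[0,0,0],[0,0,0],-1],
    [[0,0,0],[0,0,0],-1],
    [[0,0,0],[0,0,0],-1]
  ]
}}

```text
clock: 2.75
eef_pos: [555.6, -322.7, 67.3]
tcp_rot: [3.141, -0.0, -0.035]
contact_force: [0.2, -0.4, 0.4]
opening: 0.407
```

Run:
```python
from h import *
go([555.5,-322.5,180],-2)
cv2.imwrite(f"pics/side3.png", viewer.grab_frame("side")[:,:,::-1])
s=cv2.imread('pics/side3.png')
cv2.imwrite('pics/j3.png',cv2.resize(s[300:450,240:440],(800,600)))
```

```text
t 2.75 pos [ 555.6 -322.7   67.3] rpy [ 1.7999e+02 -1.0000e-02 -2.0000e+00] F [ 0.2 -0.4  0.4] open 0.407
 shift m [-1.000e-04 -2.000e-04 -1.127e-01]  rot [ 0.0001 -0.0001 -0.    ]
```

View pics/j3.png

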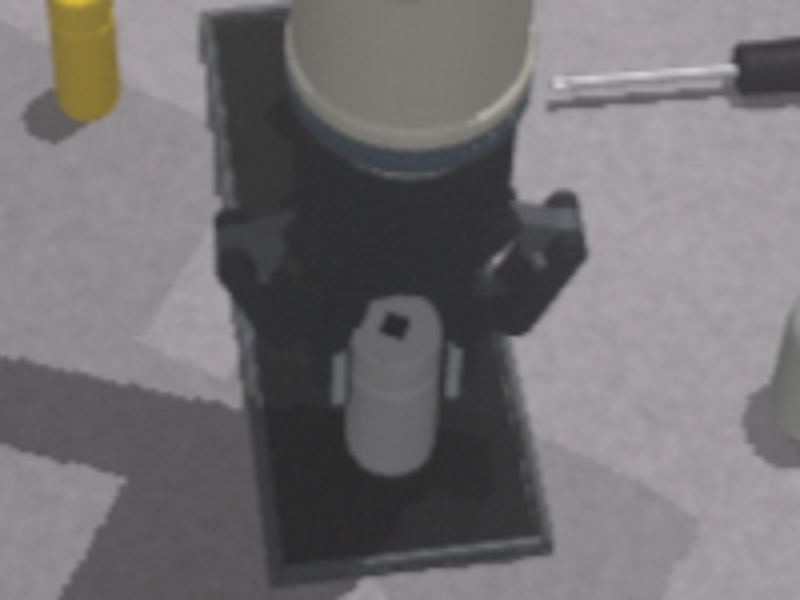

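{"name": "send_rows", "arguments": {
  "plan": [
    [[0,0,-0.01],[0,0,0],-1],
    [[0,0,-0.03],[0,0,0],-1],
    [[0,0,-0.06],[0,0,0],-1],
    [[0,0,-0.09],[0,0,0],-1],
    [[0,0,-0.113],[0,0,0],-1]
  ]
}}

```text
clock: 3.22
eef_pos: [555.8, -322.9, 182.8]
tcp_rot: [3.141, -0.001, -0.035]
contact_force: [1.4, -1.4, -2.3]
opening: 0.406
```

Run:
```python
from h import *
go([568.5,293.7,180],2)
cv2.imwrite(f"pics/side4.png", viewer.grab_frame("side")[:,:,::-1])
s=cv2.imread('pics/side4.png')
cv2.imwrite('pics/j4.png',cv2.resize(s[240:450,220:500],(800,600)))
```

```text
t 3.22 pos [ 555.8 -322.9  182.8] rpy [ 1.7997e+02 -7.0000e-02 -2.0000e+00] F [ 1.4 -1.4 -2.3] open 0.406
 shift m [-0.0089 -0.6166  0.0024]  rot [ 0.0006 -0.0011 -0.0699]
```

View pics/j4.png

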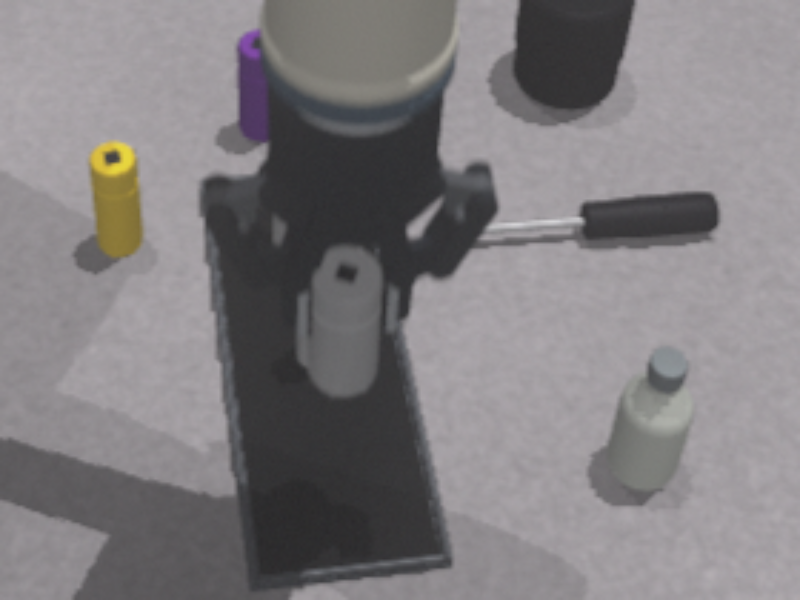

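{"name": "send_rows", "arguments": {
  "plan": [
    [[0,-0.02,0.0],[0,0,0],-1],
    [[0,-0.055,0.0],[0,0,0],-1],
    [[-0.001,-0.09,0.0],[0,0,0],-1],
    [[-0.002,-0.125,0.0],[0,0,0],-1],
    [[-0.003,-0.16,0.0],[0,0,0],-1]
  ]
}}

```text
clock: 3.68
eef_pos: [559.8, -162.5, 186.7]
tcp_rot: [3.138, -0.006, -0.036]
contact_force: [0.8, 0.8, -2.3]
opening: 0.409
```

{"name": "send_rows", "arguments": {
  "plan": [
    [[0,-0.035,0.0],[0,0,0],-1],
    [[-0.001,-0.07,0.0],[0,0,0],-1],
    [[-0.001,-0.105,0.0],[0,0,0],-1],
    [[-0.002,-0.14,0.0],[0,0,0],-1],
    [[-0.003,-0.175,0.0],[0,0,0],-1]
  ]
}}

```text
clock: 4.1
eef_pos: [562.5, 14.1, 186.1]
tcp_rot: [3.138, -0.006, -0.036]
contact_force: [0.9, -0.1, -2.2]
opening: 0.407
```

{"name": "send_rows", "arguments": {
  "plan": [
    [[0,-0.035,0.0],[0,0,0],-1],
    [[-0.001,-0.07,0.0],[0,0,0],-1],
    [[-0.001,-0.105,0.0],[0,0,0],-1],
    [[-0.002,-0.13,0.0],[0,0,0],-1],
    [[-0.003,-0.15,0.0],[0,0,0],-1]
  ]
}}

```text
clock: 4.52
eef_pos: [564.3, 166.5, 185.6]
tcp_rot: [3.139, -0.006, -0.034]
contact_force: [0.2, -0.2, -4.1]
opening: 0.407
```

Run:
```python
from h import *
go([568.5,293.7,160],2)
```

```text
t 4.52 pos [564.3 166.5 185.6] rpy [179.83  -0.33  -1.97] F [ 0.2 -0.2 -4.1] open 0.407
 shift m [-0.0004 -0.1273  0.0252]  rot [ 0.0032 -0.0056 -0.0693]
```

{"name": "send_rows", "arguments": {
  "plan": [
    [[0,-0.03,0.0],[0.003,-0.0055,-0.02],-1],
    [[0,-0.06,0.0],[0.003,-0.0055,-0.04],-1],
    [[0,-0.09,0.01],[0.003,-0.0055,-0.069],-1],
    [[0,-0.115,0.02],[0.003,-0.0055,-0.069],-1],
    [[0,-0.127,0.03],[0.003,-0.0055,-0.069],-1]
  ]
}}

```text
clock: 4.93
eef_pos: [568.7, 296.3, 154.9]
tcp_rot: [-3.141, -0.001, 0.036]
contact_force: [0.1, -0.6, -3.7]
opening: 0.409
```

Run:
```python
from h import *
go([568.5,293.7,115],2)
```

```text
t 4.93 pos [568.7 296.3 154.9] rpy [-1.7995e+02 -5.0000e-02  2.0800e+00] F [ 0.1 -0.6 -3.7] open 0.409
 shift m [-0.0003  0.0027  0.0399]  rot [-0.0009 -0.0008  0.0014]
```

{"name": "send_rows", "arguments": {
  "plan": [
    [[0,0.0025,0.01],[0,0,0],-1],
    [[0,0.0025,0.02],[0,0,0],-1],
    [[0,0.0025,0.03],[0,0,0],-1],
    [[0,0.0025,0.038],[0,0,0],-1],
    [[0,0.0025,0.038],[0,0,0],-1]
  ]
}}

```text
clock: 5.35
eef_pos: [567.8, 292.1, 114.8]
tcp_rot: [3.141, 0.002, 0.035]
contact_force: [-0.0, 0.1, -3.9]
opening: 0.406
```

Run:
```python
from h import *
go([568.5,293.7,105],2)
for n in ("side","top"): cv2.imwrite(f"pics/{n}5.png", viewer.grab_frame(n)[:,:,::-1])
s=cv2.imread('pics/side5.png')[100:230,230:430]; t=cv2.imread('pics/top5.png')[120:320,100:400]
cv2.imwrite('pics/j5.png',np.vstack([cv2.resize(s,(460,300)),cv2.resize(t,(460,300))]))
```

```text
t 5.35 pos [567.8 292.1 114.8] rpy [1.7996e+02 1.3000e-01 2.0000e+00] F [-0.   0.1 -3.9] open 0.406
 shift m [ 0.0007 -0.0016  0.0098]  rot [0.0007 0.0022 0.0001]
```

View pics/j5.png

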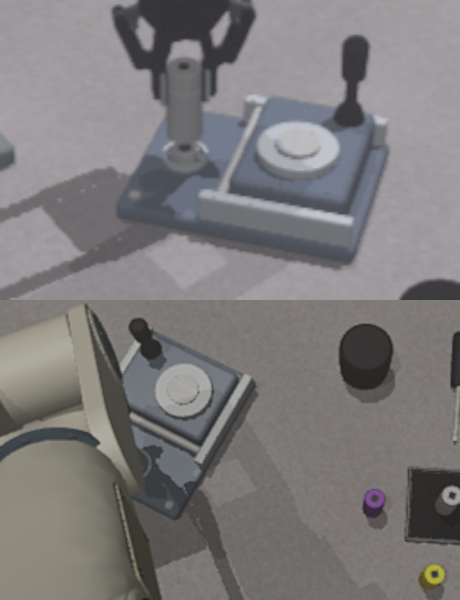

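{"name": "send_rows", "arguments": {
  "plan": [
    [[0.0007,-0.0016,0.003],[0,0.002,0],-1],
    [[0.0007,-0.0016,0.007],[0,0.002,0],-1],
    [[0.0007,-0.0016,0.01],[0,0.002,0],-1],
    [[0.0007,-0.0016,0.013],[0,0.002,0],-1],
    [[0.0007,-0.0016,0.013],[0,0.002,0],-1]
  ]
}}

```text
clock: 5.87
eef_pos: [569.1, 294.4, 103.0]
tcp_rot: [-3.141, -0.001, 0.035]
contact_force: [0.3, 0.1, -3.6]
opening: 0.411
```

Run:
```python
from h import *
go([568.5,293.7,96],2)
cv2.imwrite("pics/side6.png", viewer.grab_frame("side")[:,:,::-1])
s=cv2.imread('pics/side6.png')
cv2.imwrite('pics/j6.png',cv2.resize(s[115:195,250:370],(800,533),interpolation=cv2.INTER_CUBIC))
# predicted socket outline if centred on side-view nut axis
c=(569.8,292.7);print(proj("side",[[*c,102+13.6],[*c,22+13.6],[*c,28]]))
```

```text
t 5.87 pos [569.1 294.4 103. ] rpy [-1.7999e+02 -8.0000e-02  2.0200e+00] F [ 0.3  0.1 -3.6] open 0.411
 shift m [-0.0007  0.0007  0.007 ]  rot [-0.0002 -0.0013  0.0003]
[[309.86366354 134.06121931]
 [310.0116704  163.16058317]
 [310.02511276 165.80346085]]
```

View pics/j6.png

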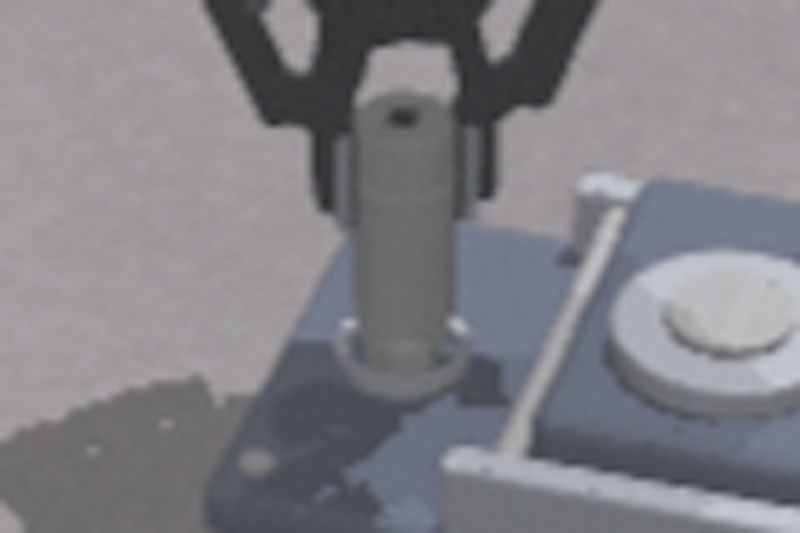

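{"name": "send_rows", "arguments": {
  "plan": [
    [[-0.0006,0.0007,0.002],[0,-0.001,0],-1],
    [[-0.0006,0.0007,0.004],[0,-0.001,0],-1],
    [[-0.0006,0.0007,0.006],[0,-0.001,0],-1],
    [[-0.0006,0.0007,0.008],[0,-0.001,0],-1],
    [[-0.0006,0.0007,0.009],[0,-0.001,0],-1]
  ]
}}

```text
clock: 6.33
eef_pos: [568.6, 293.7, 93.9]
tcp_rot: [-3.141, -0.0, 0.035]
contact_force: [-0.4, -0.8, -3.3]
opening: 0.411
```

Run:
```python
from h import *
go([568.5,293.7,92],2)
```

```text
t 6.33 pos [568.6 293.7  93.9] rpy [-1.7999e+02 -1.0000e-02  2.0200e+00] F [-0.4 -0.8 -3.3] open 0.411
 shift m [-0.0001  0.      0.0019]  rot [-0.0001 -0.0002  0.0004]
```

{"name": "send_rows", "arguments": {
  "plan": [
    [[0,0,0.001],[0,0,0],-1],
    [[0,0,0.002],[0,0,0],-1],
    [[0,0,0.003],[0,0,0],-1],
    [[0,0,0.004],[0,0,0],-1],
    [[0,0,0.005],[0,0,0],-1]
  ]
}}

```text
clock: 6.75
eef_pos: [568.6, 293.7, 88.9]
tcp_rot: [-3.141, -0.0, 0.035]
contact_force: [-0.6, 0.5, -3.5]
opening: 0.406
```

Run:
```python
from h import *
go([568.5,293.7,82.3],2); print(status.sense()["wrist_torque"])
```

```text
t 6.75 pos [568.6 293.7  88.9] rpy [-1.7999e+02 -2.0000e-02  2.0200e+00] F [-0.6  0.5 -3.5] open 0.406
 shift m [-0.0001 -0.      0.0066]  rot [-0.0001 -0.0004  0.0003]
[-0.01743083 -0.01421291 -0.00015453]
```

{"name": "send_rows", "arguments": {
  "plan": [
    [[0,0,0.0015],[0,0,0],-1],
    [[0,0,0.003],[0,0,0],-1],
    [[0,0,0.0045],[0,0,0],-1],
    [[0,0,0.006],[0,0,0],-1],
    [[0,0,0.007],[0,0,0],-1]
  ]
}}

```text
clock: 7.17
eef_pos: [568.7, 293.8, 83.1]
tcp_rot: [-3.141, -0.0, 0.035]
contact_force: [-5.4, -3.1, 22.0]
opening: 0.403
```

Run:
```python
from h import *
go([568.5,293.7,82.3],2); print(status.sense()["wrist_torque"])
cv2.imwrite("pics/side7.png", viewer.grab_frame("side")[:,:,::-1])
s=cv2.imread('pics/side7.png')
cv2.imwrite('pics/j7.png',cv2.resize(s[115:195,250:370],(800,533),interpolation=cv2.INTER_CUBIC))
```

```text
t 7.17 pos [568.7 293.8  83.1] rpy [-1.7998e+02 -2.0000e-02  2.0200e+00] F [-5.4 -3.1 22. ] open 0.403
 shift m [-0.0003  0.0001  0.0008]  rot [-0.0003 -0.0003  0.0003]
[-0.58775269  1.42446612 -0.05502335]
```

View pics/j7.png

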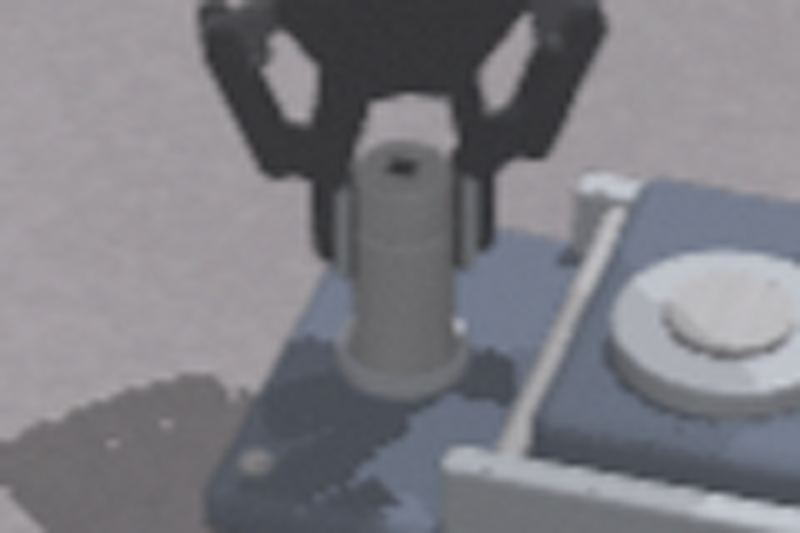

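{"name": "send_rows", "arguments": {
  "plan": [
    [[0,0,0.0008],[0,0,0],-1],
    [[0,0,0.0012],[0,0,0],-1],
    [[0,0,0.0016],[0,0,0],-1],
    [[0,0,0.002],[0,0,0],-1],
    [[0,0,0.002],[0,0,0],-1]
  ]
}}

```text
clock: 7.63
eef_pos: [568.8, 293.8, 83.1]
tcp_rot: [-3.141, -0.0, 0.035]
contact_force: [-5.0, -2.0, 17.9]
opening: 0.409
```

Run:
```python
from h import *
go([568.5,293.7,82.3],2); print(status.sense()["wrist_torque"])
```

```text
t 7.63 pos [568.8 293.8  83.1] rpy [-1.7998e+02 -2.0000e-02  2.0100e+00] F [-5.  -2.  17.9] open 0.409
 shift m [-0.0003  0.0001  0.0008]  rot [-0.0003 -0.0004  0.0002]
[-0.61178982  1.43464389 -0.0595838 ]
```

{"name": "send_rows", "arguments": {
  "plan": [
    [[-0.0005,0.0002,0.001],[0,0,0],-1],
    [[-0.001,0.0003,0.002],[0,0,0],-1],
    [[-0.001,0.0003,0.003],[0,0,0],-1],
    [[-0.001,0.0003,0.004],[0,0,0],-1],
    [[-0.001,0.0003,0.004],[0,0,0],-1]
  ],
  "squeeze": 90
}}

```text
clock: 8.05
eef_pos: [568.7, 293.9, 83.1]
tcp_rot: [-3.14, -0.002, 0.035]
contact_force: [-9.5, -5.1, 35.6]
opening: 0.399
```

Run:
```python
from h import *
go([568.5,293.7,82.3],2); print(status.sense()["wrist_torque"], status.sense()["qvel"].round(4))
c=(569.8,292.7);print(proj("side",[[*c,z] for z in(100,101,102,104,108)]))
cv2.imwrite("pics/side8.png", viewer.grab_frame("side")[:,:,::-1])
s=cv2.imread('pics/side8.png')
import s5,s1
print(s1.ell(s,310,140,0) if 0 else "", s5.sq("side",s,310,140,100,h=4))
g=cv2.cvtColor(s,cv2.COLOR_BGR2GRAY); print(g[132:148,302:319])
```

```text
t 8.05 pos [568.7 293.9  83.1] rpy [-1.7993e+02 -1.4000e-01  2.0100e+00] F [-9.5 -5.1 35.6] open 0.399
 shift m [-0.0002  0.0002  0.0008]  rot [-0.0012 -0.0024  0.0002]
[-1.05251374  2.17247945  0.00890659] [ 0.0014 -0.0007  0.0023 -0.0013 -0.0049 -0.001 ]
[[309.89349288 139.92591219]
 [309.89159529 139.55283039]
 [309.88969572 139.17935957]
 [309.88589063 138.43124848]
 [309.87825658 136.93033132]]
b (array([394.44889984, 249.93826447]), array([12.42432861, 12.91334534])) (array([323.63591003, 295.28727875]), array([12.24983597, 15.23691864])) tri [ 551.1 -151.7   82.3] [ 548.6 -151.6   85. ] [ 552.8 -153.5   85. ]
a (array([435.4607132 , 252.49905701]), array([8.99237289, 9.59984436])) (array([330.54459839, 335.8122757 ]), array([ 9.18529434, 11.3355545 ])) tri [ 553.3 -237.1   81.2] [ 550.9 -236.5   85. ] [ 554.6 -239.5   85. ]
c (array([476.41189423, 254.98449402]), array([15.48928223, 16.4486969 ])) (array([338.71324463, 381.37605743]), array([18.78428497, 21.72386169])) tri [ 555.8 -322.1   81. ] [ 553.3 -321.1   85. ] [ 557.  -324.3   85. ]
collar (array([187.55897522, 228.827
[... 829 characters left out ...]
128 110 107 107  96  89  94 101 106 106 104 111 109  85  56]
 [ 72 103 111 107 104 102  79  62  65  68  84 101 107 106 105  87  59]
 [ 72  97 106 106 107  90  62  53  52  57  85 104 105 106 107  89  64]
 [ 67  93 107 106 107 103  98  90  83  83  97 106 107 105 105  94  70]
 [ 72  91 107 106 105 107 106 106 104 102 106 105 106 107 107  93  73]
 [ 85  85 103 109 109 106 106 106 106 106 107 109 110 107 102  90  72]
 [ 85  82 101 106 109 110 109 111 113 114 115 111 109 105 101  90  70]
 [ 87  85 102 104 107 108 107 109 110 111 110 109 108 103  99  89  68]
 [ 87  86 101 103 106 106 108 107 109 109 110 107 106 105 100  87  70]
 [ 86  86 103 104 106 107 108 108 109 108 109 107 106 102  99  87  71]]
```

{"name": "send_rows", "arguments": {
  "plan": [
    [[-0.001,0.0,0.003],[0,0.002,0.03],-1],
    [[-0.001,0.001,0.003],[0,0.002,0.05],-1],
    [[-0.001,0.001,0.003],[0,0.002,0.0],-1],
    [[-0.0015,-0.001,0.003],[0,0.002,-0.05],-1],
    [[-0.001,0,0.003],[0,0.002,0],-1]
  ]
}}

```text
clock: 8.52
eef_pos: [568.8, 294.2, 83.2]
tcp_rot: [-3.14, -0.007, 0.039]
contact_force: [-5.3, -3.1, 24.6]
opening: 0.402
```

Run:
```python
from h import *
go([568.5,293.7,82.3],2); print(status.sense()["wrist_torque"])
```

```text
t 8.52 pos [568.8 294.2  83.2] rpy [-179.9    -0.4     2.25] F [-5.3 -3.1 24.6] open 0.402
 shift m [-0.0004  0.0005  0.0009]  rot [-0.0017 -0.007   0.0043]
[-0.5298643   1.38209013  0.18042594]
```

{"name": "send_rows", "arguments": {
  "plan": [
    [[-0.0002,0.0003,0.001],[-0.0017,-0.007,0.004],-1],
    [[-0.0002,0.0003,0.002],[-0.0017,-0.007,0.004],-1],
    [[-0.0002,0.0003,0.0025],[-0.0017,-0.007,0.004],-1],
    [[-0.0002,0.0003,0.0025],[-0.0017,-0.007,0.004],-1],
    [[-0.0002,0.0003,0.0025],[-0.0017,-0.007,0.004],-1]
  ]
}}

```text
clock: 8.93
eef_pos: [569.3, 294.2, 83.2]
tcp_rot: [-3.141, -0.001, 0.035]
contact_force: [-5.9, -4.2, 25.0]
opening: 0.397
```

Run:
```python
from h import *
go([568.5,293.7,82.3],2); print(status.sense()["wrist_torque"])
for n in ("side","top"): cv2.imwrite(f"pics/{n}9.png", viewer.grab_frame(n)[:,:,::-1])
s=cv2.imread('pics/side9.png'); t=cv2.imread('pics/top9.png')
cv2.imwrite('pics/j9.png',np.hstack([cv2.resize(s[115:195,250:370],(480,320),interpolation=cv2.INTER_CUBIC),cv2.resize(s[240:450,220:440],(320,320))]))
```

```text
t 8.93 pos [569.3 294.2  83.2] rpy [-1.7996e+02 -7.0000e-02  2.0300e+00] F [-5.9 -4.2 25. ] open 0.397
 shift m [-0.0008  0.0004  0.0009]  rot [-0.0006 -0.0013  0.0006]
[-0.76410299  1.51037149 -0.05330053]
```

View pics/j9.png

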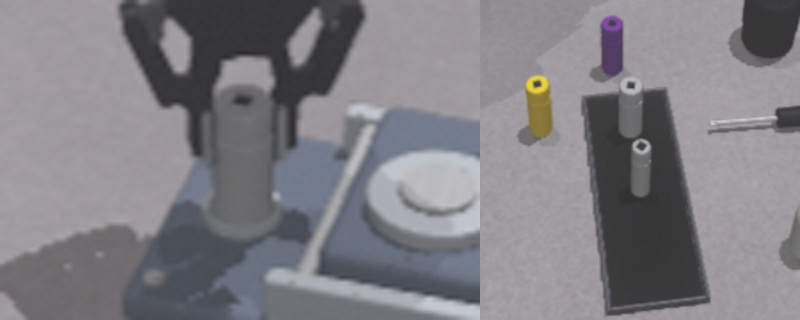

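Run:
```python
from rig import job, status
print(job.sign_off()); s=status.sense(); print(s["clock"],s["eef_pos"],s["contact_force"])
```

```text
the job is handed in; nothing more can be done
None
the job is handed in; nothing more can be done
```

I seated socket C (the 24 mm one) on the nut and handed the job in with the gripper still holding it upright, pressed down with about 25 N. It took about 9 s of the 72 s allowed.

- **Choosing the socket:** The collar measured about 48 mm across and the hex outline matched 24 mm, so I tried C first. It fitted, so I never touched the 22 mm and 29 mm sockets.
- **Fit:** It slid past the nut's top and the collar's top with no contact force, then met a hard stop. The stop did not give when I pushed with 22 to 36 N, nor when I nudged and turned the socket slightly.
- **Last checks:** The side picture shows the socket upright inside the collar. The other two sockets still stand in the tray, and the yellow and purple look-alikes stand apart from it. Tool tilt was under 0.1 degrees.
- **Disagreement:** The stop came about 0.8 mm higher than I worked out from the grasp height. A rough picture estimate also came out about 0.7 mm high, which is within its error. I read this as measurement error on a flat seat, but did not confirm it.
- **Not checked:** Once the arm was over the foot it hid the nut and socket from the top camera, so the final position rests on the side view and the touch readings. I also did not inspect the last top picture or re-check the pot, bottle, screwdriver and lens case; I never moved the arm to them.

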